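# Self-timer picture of the uncapped sample pot

### The job

Make the bench camera's self-timer picture of the sample pot that was left without its cap: first press the wide round key on the camera's remote box fully down with the fingertips and let it up again, leaving the narrow key alone. Then point straight down at the middle of the open pot from just above it, the fingertips a few centimetres clear of its rim, hold that pose for about three seconds and finish there. Touch no pot, and leave everything else on the bench where it is.

Things in the scene. Friction and masses are not known exactly. Their poses are not given: they have to be found in the camera images.
- console: flat black remote box with an aluminium face, 100 x 170 x 26 mm high, fixed to the bench; origin at the centre of its underside, z up, its long side along its own y; the two keys stand in its top, the wide one 42 mm from the centre towards -y (the robot's right), the narrow one 48 mm from the centre towards +y
- timer_top (a point): centre of the top face of the wide round self-timer key (36 mm across), key up; z up; pressed straight down
- timer (a joint): travel of the wide key in m: 0 up, 0.006 fully down; springs back by itself; about 4 N holds it fully down
- power_top (a point): centre of the top of the narrow round power key (16 mm across), to be left alone
- power (a joint): travel of the narrow key in m: 0 up, 0.005 fully down
- pot_open: the open pot: white plastic sample pot without its cap, 60 mm across, 45 mm high, wall 3 mm, two small stones inside; loose, about 0.1 kg; origin at the centre of its underside, z up
- pot_open_mouth (a point): centre of the open pot's mouth, level with its rim, 45 mm above the bench
- pot_a: a capped pot: the same white pot closed by a white cap 66 mm across with a raised bar on top, 58 mm high in all; loose; origin at the centre of its underside, z up; not to be touched
- pot_b: a capped pot: the same white pot closed by a white cap 66 mm across with a raised bar on top, 58 mm high in all; loose; origin at the centre of its underside, z up; not to be touched
- pot_c: a capped pot: the same white pot closed by a white cap 66 mm across with a raised bar on top, 58 mm high in all; loose; origin at the centre of its underside, z up; not to be touched
- cap: the open pot's cap, 66 mm across and 14 mm high, lying upside down like a shallow dish between the pots; loose; origin at the centre of its underside
- beaker: empty glass beaker, about 60 mm across, 85 mm high; loose bystander; origin at the centre of its underside
- stain: amber bottle, 48 mm across, 110 mm high, towards the back; loose bystander; origin at the centre of its underside
- slidebox: closed wooden slide box, 85 x 100 x 34 mm high, towards the back; loose bystander; origin at the centre of its underside
- marker: black marker pen, 16 mm thick, about 130 mm long, lying near the robot's right; loose bystander; long along its own x
- weight: brass cylinder weight, 36 mm across, 40 mm high, near the robot; loose bystander; origin at the centre of its underside
There are look-alikes about, which are no part of the job. What is shaped like the pot_open but blue is not meant.

How it is judged:
On the way, in this order (a step that is already met when the one before it is completed fails the run):
1. the wide key is pressed fully down (value of joint timer above 0.005 m), for 0.05 s.
2. with the key up again, the tool points down at the middle of the open pot from just above it, for about three (2.5 or more) seconds (horizontal distance between the grasp point and pot_open_mouth below 0.022 m and z of the grasp point in the frame of pot_open between 0.055 and 0.135 m and angle between the grasp point's own z axis and vertical above 2.3 rad and value of joint timer below 0.002 m), for 2.5 s.
At the end, for the whole second after the job is handed in: Wide key up; tool pointing down (within about 45 degrees), tool point within 22 mm sideways of the open pot's centre and 10 to 90 mm above its rim, touching nothing; open pot upright; narrow key up; all pots and bystanders within 10 mm of where they began (all of step 2 and angle between pot_open's own z axis and vertical below 0.1 rad and value of joint power below 0.0015 m and distance of each of pot_open, pot_a, pot_b, pot_c, cap, beaker, stain, slidebox, marker, weight from where it was at the start of the episode below 0.01 m).
It fails at once if the narrow key is pressed (value of joint power above 0.003 m).
It fails at once if a pot is touched by the robot (contact force between any of the fingers, the arm and pot_open above 0.3 N or contact force between any of the fingers, the arm and pot_a above 0.3 N or contact force between any of the fingers, the arm and pot_b above 0.3 N or contact force between any of the fingers, the arm and pot_c above 0.3 N).
It fails at once if a pot or a bystander is moved more than 10 mm or lifted (distance of any of pot_open, pot_a, pot_b, pot_c, cap, beaker, stain, slidebox, marker, weight from where it was at the start of the episode above 0.01 m).
It also fails if it takes over 48 s, if anything falls off the work surface, if the arm or the gripper's body presses on something with over 40 N, if the wrist force passes 120 N, or if a joint passes its speed limit or range.

### The arm

A 7-joint arm with a two-finger parallel gripper is mounted at the origin on the work surface. World frame = base frame: x ahead of the robot, y to its left, z up, the work surface at z = 0. Lengths are in m, angles in rad, forces in N, time in s.
With the tool pointing down it reaches from about 0.425 to 0.925 m from the base axis. Payload 6.8 kg.
Tool frame: the origin (TCP) lies between the finger pads, 19 mm behind the fingertips; this is the grasp point; z points along the fingers, y is the line along which they close (so a half turn about z gives the same grasp; the last joint's range is limited). The gripper opens to 88 mm and grips with 3 to 60 N. Pads are 20 mm wide; open, the fingers measure 115 mm over their backs; the gripper's body (75 mm by 178 mm) begins 61 mm behind the grasp point.
Start: joints at [1.14, 0.477, 0.022, 1.555, -0.011, 1.109, -0.083], TCP at [0.214, -0.64, 0.241] pointing down, gripper open.
Joint ranges: [-2.96, 2.96], [-0.34, 2.1], [-1.41, 1.46], [0.24, 2.44], [-1.37, 4.51], [0.17, 1.92], [-2.96, 2.96]. Speed limits (rad/s): [2.39, 2.39, 3.14, 3.14, 3.14, 3.14, 3.14].

### API

Orientations are given as a unit quaternion [x, y, z, w].
In Python, from rig import * gives the robot as it stands.
- The arm moves only by the shell command python3 -m crank 'ROWS' [FORCE]. ROWS is JSON, a list of rows, each a list of 3 entries, a list of its own where there are three numbers: the turn, a rotation vector about the tool's x, y, z in units of 5 degrees (1.0 is 5 degrees), then the shift along the tool's x, y, z in units of 40 mm (1.0 is 40 mm), then the finger opening in mm, from 0 to 87.8. A call has exactly 5 rows; each row is the pose to reach, as a shift and turn from the pose commanded when the call began, along the tool's axes at that moment; what a row does not reach only later rows make up. A row lasts 1/12 s, in which the tool goes at most 41.7 mm and 7.16 degrees, less where a joint would pass 70% of its speed; a pose out of reach is approached as far as the arm can. A call with a gripper value outside its range is refused whole. The fingers move at their own pace and stop on an object; FORCE is the grip in N (left out, the last holds). Time passes only in rows, so rows that repeat a pose let the fingers close, or fill a call up. It gives the time, the measured TCP pose, the force, the opening and the grip force at its end, in the units of the state.
- get_obs(): the state, without advancing time (a new reading comes with each control period).
- read_camera(name): name is "scene" or "top" or "wrist"; returns a dict with "color" (384x512x3 uint8, red, green, blue), "mtx" (3x3 intrinsics, pixels), "distortion" ([k1, k2, p1, p2, k3] as OpenCV has them; the pictures are not rectified), "rvec" (rotation vector, rad) and "tvec" (3), from world to camera coordinates, as OpenCV has them; the wrist camera has in their place "T_tool_cam" (4x4, takes a point from camera to tool coordinates, whose origin is the TCP and whose axes are the flange's). Camera axes: x right, y down, z forward; pixel columns grow to the right and rows downward; lengths in m; the calibration is good to about 2 mm. A picture is of the moment at which its call begins: read the wrist's pose just before it. There is no depth.
- hand_in(): hands the job in; it is judged then, once.
Trained networks look in the newest picture that a camera, given by its name, has taken for a name from the list of things; names that differ only in an ending like _2 or _b are one class to them, and where a whole thing is asked for, a point or a joint stands for the part that bears it (a point fixed in the world has none). Each returns a list of dicts, best first, with "p" (0 to 1); they miss things now and then, are a little off and sometimes report something else, mostly with a low value. They report only what shows in the picture. A call takes as long as a camera call. They do not tell look-alikes from the thing itself.
- search_frame(camera, query): "bbox" ([left, top, width, height] in pixels, round what is visible of it).
- outline_of(camera, query): "region" (384x512 bool, what is visible of it) and "bbox" ([left, top, width, height] in pixels, round what is visible of it).
- landmark_of(camera, query): "uv" ([column, row] in pixels: a listed point, or the origin of a listed thing).
The state is a dict: "time": time; "joint_positions": joint angles; "qd": joint speeds; "tau": joint torques, N m; "position": TCP position; "eef_rot": TCP orientation; "force": force on the tool from outside, world axes, zero at the start; "torque": the same for the moment, N m; "grip_width": opening from 0.0 (shut) to 1.0 (fully open); "grasp_force": force on a finger pad.
Only numpy, scipy, OpenCV 4.12 (cv2) and the standard library are available. Lean on these libraries where they do the work, as an engineer would, in place of code of your own. Each camera call takes 0.05 s, during which the arm holds its last target. There are 200 camera calls.

## Working session

There is one attempt and no reset: what is moved stays moved. The work goes in short steps, Python scripts to look and compute and a shell command to move; the robot and the scene stay as the last step left them, time stands still between calls to the robot, and variables do not carry over. Pictures are saved under pics/ and viewed, at most 10 in all, crops included, and the job is handed in when it is done.

```bash
mkdir -p pics; ls; cat > h.py <<'E'
from rig import *
import numpy as np, cv2
from scipy.spatial.transform import Rotation as R
def cam(c):
    d=read_camera(c)
    cv2.imwrite(f'pics/_{c}.png',d['color'][:,:,::-1]); return d
def ray(d,uv,z,obs=None):
    p=cv2.undistortPoints(np.array([[uv]],float),np.array(d['mtx']),np.array(d['distortion']))[0,0]
    v=np.array([p[0],p[1],1.])
    if 'rvec' in d:
        M=cv2.Rodrigues(np.array(d['rvec'],float))[0]; o=-M.T@np.ravel(d['tvec']); v=M.T@v
    else:
        T=np.array(d['T_tool_cam']); Q=R.from_quat(obs['eef_rot']).as_matrix()
        o=Q@T[:3,3]+obs['position']; v=Q@T[:3,:3]@v
    return o+v*(z-o[2])/v[2]
E
python3 - <<'E'
from h import *
ims=[]
for c in ['scene','top']:
    d=cam(c); ims.append(d['color'])
    for q,z in [('timer_top',.03),('power_top',.03),('console',0),('pot_open_mouth',.045),('pot_open',0),('pot_a',0),('cap',0),('beaker',0),('stain',0),('marker',.008),('weight',0),('slidebox',0)]:
        for r in landmark_of(c,q)[:5]:
            print(c,q,round(r['p'],2),np.round(r['uv']),np.round(ray(d,r['uv'],z),3))
    cv2.imwrite(f'pics/{c}1.png',cv2.resize(d['color'][:,:,::-1],(768,576)))
o=get_obs();print(o['time'],o['position'],o['eef_rot'],o['force'])
E
```

```text
pics
scene timer_top 0.51 [278. 139.] [0.495 0.248 0.03 ]
scene power_top 0.34 [305. 126.] [0.534 0.342 0.03 ]
scene console 0.82 [291. 144.] [0.52  0.282 0.   ]
scene console 0.74 [256. 231.] [ 0.606 -0.044 -0.   ]
scene pot_open_mouth 0.85 [154. 236.] [ 0.439 -0.205  0.045]
scene pot_open_mouth 0.77 [152. 204.] [ 0.371 -0.138  0.045]
scene pot_open_mouth 0.67 [196. 195.] [ 0.442 -0.058  0.045]
scene pot_open_mouth 0.62 [168. 180.] [ 0.35  -0.056  0.045]
scene pot_open 0.94 [173. 191.] [ 0.351 -0.051  0.   ]
scene pot_open 0.86 [154. 213.] [ 0.361 -0.132  0.   ]
scene pot_open 0.81 [204. 210.] [ 0.461 -0.057  0.   ]
scene pot_open 0.58 [156. 245.] [ 0.431 -0.202  0.   ]
scene pot_a 0.94 [190. 320.] [ 0.618 -0.303  0.   ]
scene pot_a 0.75 [134. 283.] [ 0.458 -0.304  0.   ]
scene pot_a 0.59 [253. 228.] [ 0.596 -0.041  0.   ]
scene cap 0.85 [193. 266.] [ 0.541 -0.201  0.   ]
scene beaker 0.66 [287. 204.] [0.627 0.068 0.   ]
scene stain 0.68 [345. 192.] [0.736 0.186 0.   ]
scene marker 0.54 [106. 254.] [ 0.354 -0.287  0.008]
scene weight 0.55 [217. 183.] [0.431 0.035 0.   ]
scene slideb
[... 559 characters left out ...]
3 -0.136  0.   ]
top pot_a 0.94 [289. 176.] [ 0.616 -0.042  0.   ]
top pot_a 0.92 [383. 177.] [ 0.62  -0.302  0.   ]
top pot_a 0.92 [384. 232.] [ 0.469 -0.303  0.   ]
top cap 0.88 [347. 203.] [ 0.544 -0.199  0.   ]
top cap 0.5 [144. 198.] [0.549 0.354 0.   ]
top beaker 0.86 [248. 168.] [0.638 0.072 0.   ]
top beaker 0.23 [382. 179.] [ 0.615 -0.301  0.   ]
top stain 0.7 [206. 132.] [0.736 0.192 0.   ]
top marker 0.66 [382. 277.] [ 0.346 -0.291  0.008]
top weight 0.5 [252. 242.] [0.436 0.056 0.   ]
top slidebox 0.58 [338. 124.] [ 0.769 -0.178  0.   ]
1.3 [ 0.21416126 -0.64013086  0.24134661] [ 9.87004681e-01  1.60691505e-01  2.15973856e-05 -8.79281512e-06] [ 0.02428299 -0.01115837  0.05444524]
```

View pics/top1.png

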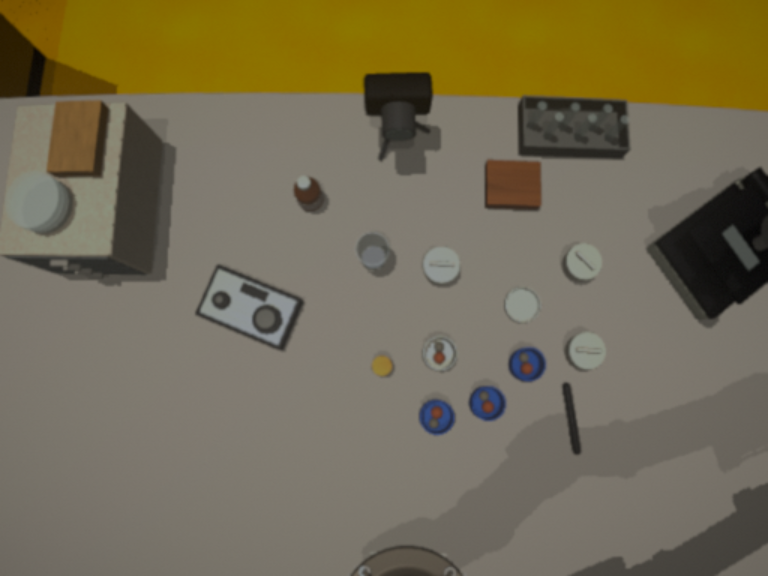

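View pics/scene1.png

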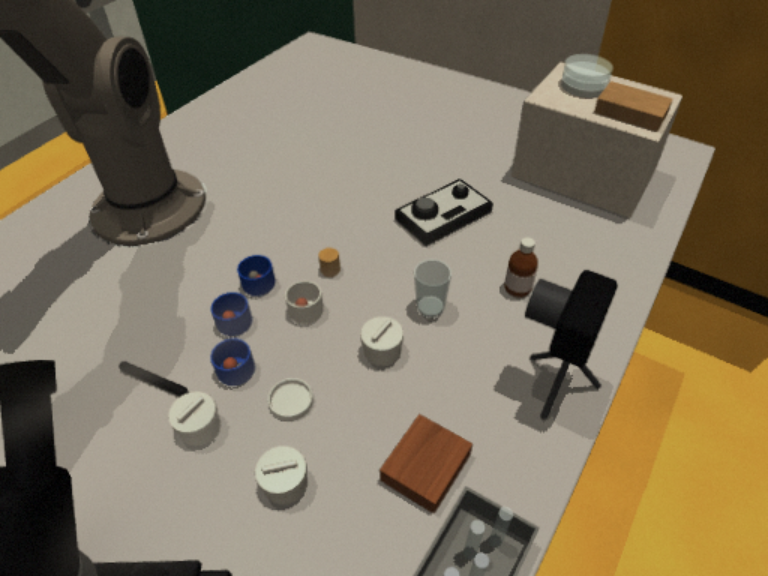

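The top view (768-wide) shows these candidates for the open pot:
- White pot with stones at (439,353).
- Blue pots at (437,416), (487,403) and (527,364).
- Capped white pots at (441,265), (584,261) and (587,351).
- The cap lying upside down at (521,305).

I choose the white open pot at (439,353), at about (0.45, -0.057) m. The console has its wide key at (267,319) and its narrow key at (221,299). I'll check both in one crop.

```bash
python3 - <<'E'
from h import *
a=cv2.imread('pics/_scene.png'); 
l=cv2.resize(a[165:225,170:240],(466,400)); r=cv2.resize(a[115:165,255:335],(334,209)); r=cv2.copyMakeBorder(r,0,191,0,0,0)
cv2.imwrite('pics/crop.png',np.hstack([l,r]))
E
```

```text
(no output)
```

View pics/crop.png

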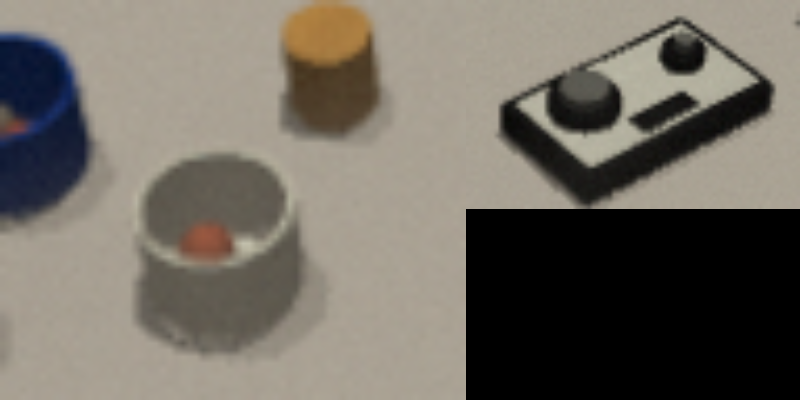

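```bash
python3 -m crank '[[[0,0,0],[1,-0.37,0],0],[[0,0,0],[1.9,-0.7,0],0],[[0,0,0],[2.8,-1.04,0],0],[[0,0,0],[3.7,-1.37,0],0],[[0,0,0],[4.6,-1.7,0],0]]'
python3 -m crank '[[[0,0,0],[0.9,-0.33,0],0],[[0,0,0],[1.8,-0.66,0],0],[[0,0,0],[2.5,-0.93,0],0],[[0,0,0],[2.5,-0.93,0],0],[[0,0,0],[2.5,-0.93,0],0]]'
```

```text
time: 1.72
position: [0.3682, -0.516, 0.2415]
eef_rot: [0.987, 0.161, 0.0, 0.0]
force: [0.4, 0.4, 0.5]
grip_width: 0.657
grasp_force: 0.0
time: 2.13
position: [0.4522, -0.4483, 0.2414]
eef_rot: [0.987, 0.163, 0.0, -0.0]
force: [-0.9, -0.8, 0.0]
grip_width: 0.281
grasp_force: 0.0
```

The crop shows the white-grey open pot with a reddish stone inside, and the console with its wide key on the left and narrow key on the right. The choice stands. Next I move over the pot and look with the wrist camera.

```bash
python3 -m crank '[[[0,0,0],[0.31,-0.93,0],0],[[0,0,0],[0.62,-1.86,0],0],[[0,0,0],[0.93,-2.8,0],0],[[0,0,0],[1.24,-3.7,0],0],[[0,0,0],[1.5,-4.6,0],0]]'
python3 -m crank '[[[0,0,0],[0.31,-0.93,0],0],[[0,0,0],[0.62,-1.86,0],0],[[0,0,0],[0.93,-2.8,0],0],[[0,0,0],[1.24,-3.7,0],0],[[0,0,0],[1.5,-4.6,0],0]]'
python3 -m crank '[[[0,0,0],[0,0,0],0],[[0,0,0],[0,0,0],0],[[0,0,0],[0,0,0],0],[[0,0,0],[0,0,0],0],[[0,0,0],[0,0,0],0]]'
python3 - <<'E'
from h import *
o=get_obs(); d=cam('wrist')
for q,z in [('pot_open_mouth',.045),('pot_open',0)]:
    for r in landmark_of('wrist',q): print(q,round(r['p'],2),np.round(r['uv']),np.round(ray(d,r['uv'],z,o),3))
Q=R.from_quat(o['eef_rot']).as_matrix()
print(o['position'], 'to timer', Q.T@(np.array([.50,.25,.2])-o['position'])/.04)
E
```

```text
time: 2.55
position: [0.4476, -0.2566, 0.2415]
eef_rot: [0.987, 0.159, 0.0, 0.0]
force: [0.1, -0.6, 0.1]
grip_width: 0.003
grasp_force: 0.0
time: 2.97
position: [0.4468, -0.0632, 0.2417]
eef_rot: [0.987, 0.159, 0.0, 0.0]
force: [1.5, -0.1, 0.3]
grip_width: 0.006
grasp_force: 0.0
time: 3.38
position: [0.4471, -0.0652, 0.2413]
eef_rot: [0.987, 0.159, -0.0, 0.0]
force: [0.9, -1.1, 0.6]
grip_width: 0.0
grasp_force: 0.0
pot_open_mouth 0.96 [286. 241.] [ 0.373 -0.137  0.045]
pot_open_mouth 0.8 [349. 211.] [ 0.44  -0.201  0.045]
pot_open_mouth 0.69 [218. 239.] [ 0.346 -0.047  0.045]
pot_open_mouth 0.68 [245. 169.] [ 0.452 -0.052  0.045]
pot_open 0.97 [243. 159.] [ 0.455 -0.046  0.   ]
pot_open 0.97 [218. 229.] [ 0.34  -0.042  0.   ]
pot_open 0.93 [280. 230.] [ 0.368 -0.133  0.   ]
pot_open 0.87 [340. 202.] [ 0.44  -0.204  0.   ]
pot_open 0.63 [465. 103.] [ 0.62  -0.305  0.   ]
[ 0.44707344 -0.06515317  0.24128209] to timer [ 3.72961897 -7.06559641  1.02914245]
```

View pics/_wrist.png

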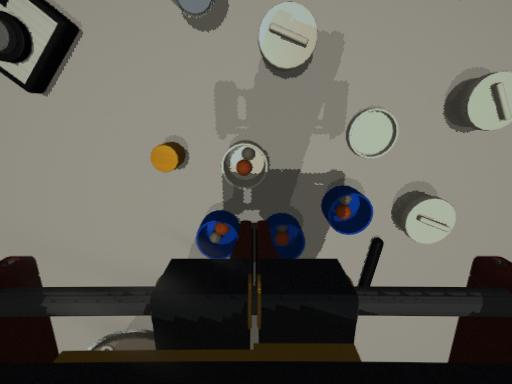

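The wrist view shows the white open pot at (245,165), so its mouth is at about (0.452, -0.055), which agrees with the other cameras. Next is the wide key.

```bash
python3 -m crank '[[[0,0,0],[0.46,-0.88,0],0],[[0,0,0],[0.92,-1.76,0],0],[[0,0,0],[1.4,-2.65,0],0],[[0,0,0],[1.85,-3.5,0],0],[[0,0,0],[2.3,-4.4,0],0]]'
python3 -m crank '[[[0,0,0],[0.46,-0.88,0],0],[[0,0,0],[0.92,-1.76,0],0],[[0,0,0],[1.2,-2.65,0],0],[[0,0,0],[1.2,-2.65,0],0],[[0,0,0],[1.2,-2.65,0],0]]'
python3 -m crank '[[[0,0,0],[0,0,0],0],[[0,0,0],[0,0,0],0],[[0,0,0],[0,0,0],0],[[0,0,0],[0,0,0],0],[[0,0,0],[0,0,0],0]]'
python3 - <<'E'
from h import *
o=get_obs(); d=cam('wrist')
for q,z in [('timer_top',.036),('power_top',.036),('console',0)]:
    for r in landmark_of('wrist',q): print(q,round(r['p'],2),np.round(r['uv']),np.round(ray(d,r['uv'],z,o),3))
print(o['position'],o['force'])
E
```

```text
time: 3.95
position: [0.4789, 0.1339, 0.2415]
eef_rot: [0.987, 0.16, 0.0, 0.0]
force: [1.1, 0.2, 0.3]
grip_width: 0.004
grasp_force: 0.0
time: 4.37
position: [0.4899, 0.2508, 0.241]
eef_rot: [0.987, 0.163, -0.0, -0.0]
force: [-0.5, -0.8, -0.4]
grip_width: 0.007
grasp_force: 0.0
time: 4.78
position: [0.4908, 0.2476, 0.2415]
eef_rot: [0.987, 0.16, 0.0, 0.0]
force: [-0.3, 0.2, 0.5]
grip_width: 0.009
grasp_force: 0.0
timer_top 0.91 [257. 166.] [0.502 0.247 0.036]
power_top 0.59 [231. 130.] [0.536 0.292 0.036]
power_top 0.43 [193. 115.] [0.538 0.342 0.036]
console 0.72 [231. 132.] [0.53  0.295 0.   ]
[0.49079275 0.24757321 0.24148765] [-0.28260803  0.249259    0.5186846 ]
```

View pics/_wrist.png

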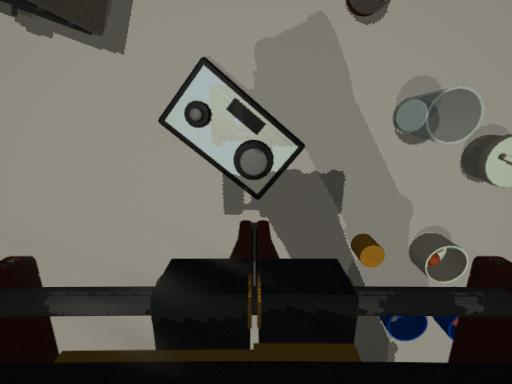

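The wrist view shows the wide key's top centred near (254,160) and the narrow key at (197,114). That puts the wide key at about (0.505, 0.249). I'll descend in small steps.

```bash
python3 -m crank '[[[0,0,0],[0.34,0.08,0.8],0],[[0,0,0],[0.34,0.08,1.6],0],[[0,0,0],[0.34,0.08,2.4],0],[[0,0,0],[0.34,0.08,3.2],0],[[0,0,0],[0.34,0.08,4.0],0]]'
python3 -m crank '[[[0,0,0],[0,0,0.1],0],[[0,0,0],[0,0,0.15],0],[[0,0,0],[0,0,0.15],0],[[0,0,0],[0,0,0.15],0],[[0,0,0],[0,0,0.15],0]]'
python3 - <<'E'
from h import *
d=cam('scene'); cv2.imwrite('pics/s2.png',cv2.resize(d['color'][90:170,230:330,::-1],(600,480)))
E
```

```text
time: 5.4
position: [0.5045, 0.2498, 0.0801]
eef_rot: [0.987, 0.161, 0.0, -0.0]
force: [0.5, 0.4, 0.5]
grip_width: 0.006
grasp_force: 0.0
time: 5.82
position: [0.5057, 0.2506, 0.0774]
eef_rot: [0.987, 0.161, 0.002, -0.001]
force: [1.3, 0.4, 0.3]
grip_width: 0.005
grasp_force: 0.0
```

View pics/s2.png

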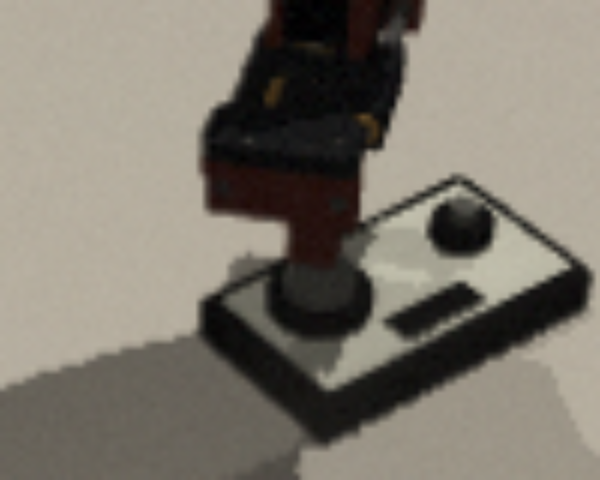

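The fingertips are right over the wide key, near (320,260) in the crop. I'll press gradually.

```bash
python3 -m crank '[[[0,0,0],[0,0,0.08],0],[[0,0,0],[0,0,0.15],0],[[0,0,0],[0,0,0.22],0],[[0,0,0],[0,0,0.3],0],[[0,0,0],[0,0,0.3],0]]'
python3 -m crank '[[[0,0,0],[0,0,0.05],0],[[0,0,0],[0,0,0.1],0],[[0,0,0],[0,0,0.1],0],[[0,0,0],[0,0,0.1],0],[[0,0,0],[0,0,0.1],0]]'
```

```text
time: 6.28
position: [0.5046, 0.2499, 0.063]
eef_rot: [0.987, 0.161, 0.0, -0.0]
force: [0.2, -0.4, 3.2]
grip_width: 0.006
grasp_force: 1.6
time: 6.7
position: [0.5047, 0.25, 0.0612]
eef_rot: [0.987, 0.161, 0.0, 0.0]
force: [-4.2, -4.4, 20.1]
grip_width: 0.009
grasp_force: 10.5
```

The force is 20 N against a spring of about 4 N, so the key is bottomed. I'll hold briefly, then lift.

```bash
python3 -m crank '[[[0,0,0],[0,0,0],0],[[0,0,0],[0,0,0],0],[[0,0,0],[0,0,-0.1],0],[[0,0,0],[0,0,-0.3],0],[[0,0,0],[0,0,-0.8],0]]'
python3 -m crank '[[[0,0,0],[0,0,-0.8],0],[[0,0,0],[0,0,-1.6],0],[[0,0,0],[0,0,-2.4],0],[[0,0,0],[0,0,-3.2],0],[[0,0,0],[0,0,-3.2],0]]'
python3 - <<'E'
from h import *
o=get_obs(); d=cam('scene'); cv2.imwrite('pics/s3.png',cv2.resize(d['color'][90:170,230:330,::-1],(600,480)))
Q=R.from_quat(o['eef_rot']).as_matrix()
print(o['position'],o['force'], Q.T@(np.array([.452,-.055,.19])-o['position'])/.04)
E
```

```text
time: 7.12
position: [0.5027, 0.249, 0.0898]
eef_rot: [0.987, 0.161, -0.002, 0.001]
force: [-0.3, -0.3, 0.0]
grip_width: 0.006
grasp_force: 0.0
time: 7.53
position: [0.5069, 0.252, 0.2257]
eef_rot: [0.987, 0.161, 0.005, -0.002]
force: [1.6, 0.3, 0.4]
grip_width: 0.003
grasp_force: 0.0
[0.50687826 0.25198998 0.22571293] [1.59433469 0.33283647 0.39866337] [-3.74441593  6.84440011  0.84540756]
```

View pics/s3.png

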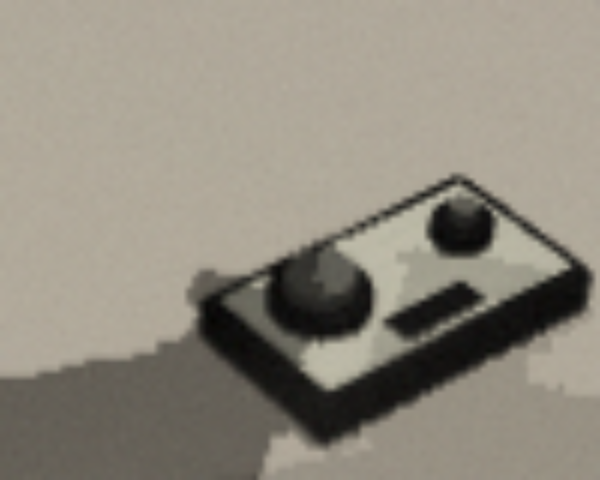

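The wide key is up again and the console is unchanged. Next I go back to the pot, staying high.

```bash
python3 -m crank '[[[0,0,0],[-0.46,0.86,0],0],[[0,0,0],[-0.92,1.7,0],0],[[0,0,0],[-1.4,2.6,0],0],[[0,0,0],[-1.85,3.4,0],0],[[0,0,0],[-2.3,4.25,0],0]]'
python3 -m crank '[[[0,0,0],[-0.46,0.86,0],0],[[0,0,0],[-0.92,1.7,0],0],[[0,0,0],[-1.4,2.6,0],0],[[0,0,0],[-1.4,2.6,0],0],[[0,0,0],[-1.4,2.6,0],0]]'
python3 -m crank '[[[0,0,0],[0,0,0],0],[[0,0,0],[0,0,0],0],[[0,0,0],[0,0,0],0],[[0,0,0],[0,0,0],0],[[0,0,0],[0,0,0],0]]'
python3 - <<'E'
from h import *
o=get_obs(); d=cam('wrist')
for r in landmark_of('wrist','pot_open_mouth'): print(round(r['p'],2),np.round(r['uv']),np.round(ray(d,r['uv'],.045,o),3))
for r in outline_of('wrist','pot_open'):
    print(round(r['p'],2),r['bbox'],d['color'][r['region']].mean(0))
Q=R.from_quat(o['eef_rot']).as_matrix()
print(o['position'],o['force'], Q.T@(np.array([.452,-.055,.105])-o['position'])/.04)
E
```

```text
time: 8.0
position: [0.4694, 0.0578, 0.218]
eef_rot: [0.987, 0.161, -0.001, -0.0]
force: [1.5, -0.1, 0.1]
grip_width: 0.001
grasp_force: 0.0
time: 8.42
position: [0.4495, -0.0592, 0.2182]
eef_rot: [0.987, 0.158, -0.001, -0.0]
force: [0.3, 0.3, -0.4]
grip_width: 0.003
grasp_force: 0.0
time: 8.83
position: [0.4511, -0.056, 0.2192]
eef_rot: [0.987, 0.162, -0.0, -0.0]
force: [-0.9, -0.4, 0.1]
grip_width: 0.003
grasp_force: 0.0
0.88 [223. 252.] [ 0.346 -0.049  0.045]
0.76 [362. 224.] [ 0.44  -0.204  0.045]
0.67 [249. 173.] [ 0.457 -0.048  0.045]
0.67 [290. 257.] [ 0.367 -0.135  0.045]
0.38 [484. 107.] [ 0.61  -0.27   0.045]
0.87 [330.6, 193.0, 55.2, 54.4] [17.64983789 28.89578509 62.64057434]
0.86 [195.0, 222.3, 45.2, 36.5] [29.87449718 36.13515688 64.32180209]
0.63 [269.6, 224.4, 46.5, 34.7] [14.33685924 20.7827502  43.53539463]
0.34 [1.7, 24.8, 7.0, 31.2] [20.06842105 20.8        19.67894737]
[ 0.45107385 -0.05599717  0.21923784] [-0.88419079 -0.4050647   0.11774505] [ 0.03020116 -0.01562052  2.85594629]
```

```bash
python3 -m crank '[[[0,0,0],[0.04,-0.07,0.6],0],[[0,0,0],[0.04,-0.07,1.2],0],[[0,0,0],[0.04,-0.07,1.8],0],[[0,0,0],[0.04,-0.07,2.4],0],[[0,0,0],[0.04,-0.07,2.85],0]]'
python3 -m crank '[[[0,0,0],[0,0,0],0],[[0,0,0],[0,0,0],0],[[0,0,0],[0,0,0],0],[[0,0,0],[0,0,0],0],[[0,0,0],[0,0,0],0]]'
python3 - <<'E'
from h import *
a=cam('scene')['color'][150:240,120:240,::-1]; o=get_obs(); w=cam('wrist')['color'][:,:,::-1]
cv2.imwrite('pics/s4.png',np.hstack([cv2.resize(a,(400,300)),cv2.resize(w,(400,300))])); print(o['position'],o['force'])
E
```

```text
time: 9.4
position: [0.451, -0.0536, 0.1038]
eef_rot: [0.987, 0.161, -0.0, -0.0]
force: [-0.5, -0.2, -0.2]
grip_width: 0.007
grasp_force: 0.0
time: 9.82
position: [0.4525, -0.0538, 0.1066]
eef_rot: [0.987, 0.161, 0.001, 0.0]
force: [-0.3, 0.1, 0.3]
grip_width: 0.007
grasp_force: 0.0
[ 0.45231621 -0.05385579  0.10638623] [ 0.23882193 -0.40346592 -0.22678979]
```

View pics/s4.png

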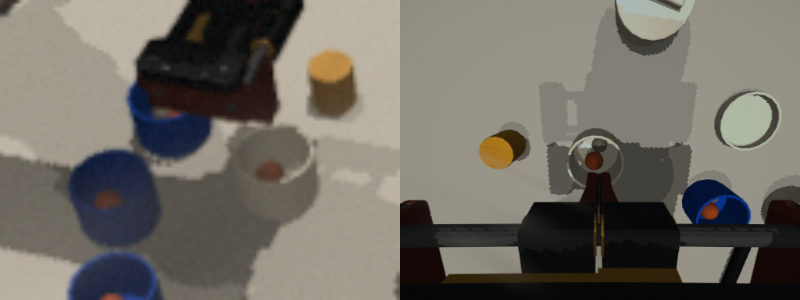

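The wrist view shows the pot directly in front of the fingertips, with nothing touching. The scene crop is ambiguous, so I'll project the tip and the rim to check the alignment.

```bash
python3 - <<'E'
from h import *
o=get_obs(); d=cam('scene'); p=o['position']
P=np.array([p,p-[0,0,.019],[p[0],p[1],.045],[p[0],p[1],0]])
uv=cv2.projectPoints(P,np.array(d['rvec'],float),np.array(d['tvec'],float),np.array(d['mtx']),np.array(d['distortion']))[0][:,0]
print(uv)
a=cv2.resize(d['color'][150:240,140:260,::-1],(800,600),interpolation=cv2.INTER_CUBIC)
for (u,v),c in zip(uv,[(0,255,0),(0,255,255),(255,0,255),(255,255,0)]): cv2.circle(a,(int((u-140)*800/120),int((v-150)*800/120)),5,c,-1)
cv2.imwrite('pics/s5.png',a)
E
```

```text
[[196.86399424 177.99939013]
 [197.91210087 183.65427389]
 [200.13704091 195.62029521]
 [202.36151815 207.53241403]]
```

View pics/s5.png

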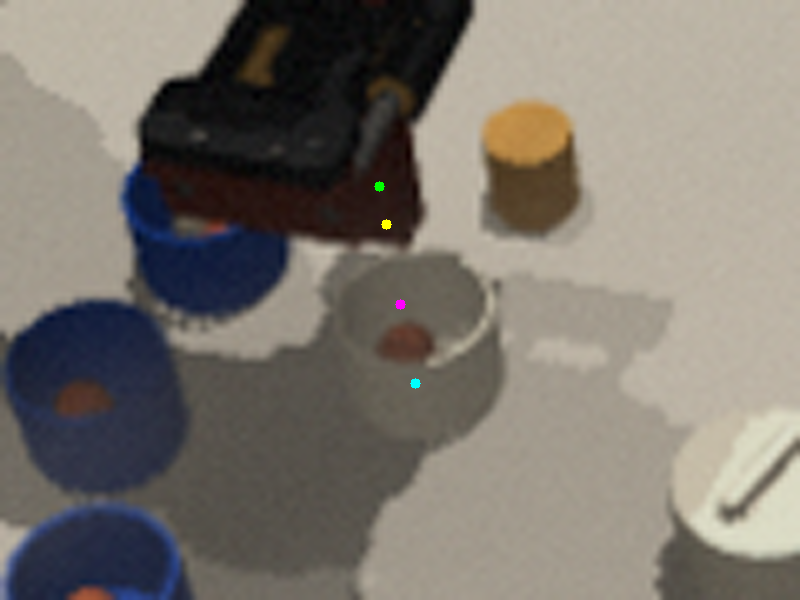

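The tip (yellow) is over the pot, and the mouth's centre lies about 4 mm further in +x. I'll nudge by that much and hold.

```bash
python3 -m crank '[[[0,0,0],[0.08,0.03,0],0],[[0,0,0],[0.08,0.03,0],0],[[0,0,0],[0.08,0.03,0],0],[[0,0,0],[0.08,0.03,0],0],[[0,0,0],[0.08,0.03,0],0]]'
for i in 1 2 3 4 5 6 7 8 9; do python3 -m crank '[[[0,0,0],[0,0,0],0],[[0,0,0],[0,0,0],0],[[0,0,0],[0,0,0],0],[[0,0,0],[0,0,0],0],[[0,0,0],[0,0,0],0]]' | grep -E 'time|pos'; done
python3 -c "
from rig import *
print(hand_in())"
```

```text
time: 10.38
position: [0.4549, -0.0539, 0.1053]
eef_rot: [0.987, 0.161, -0.0, -0.0]
force: [-0.0, 0.2, -0.2]
grip_width: 0.004
grasp_force: 0.0
time: 10.8
position: [0.455, -0.0539, 0.1053]
time: 11.22
position: [0.455, -0.0539, 0.1054]
time: 11.63
position: [0.455, -0.0539, 0.1054]
time: 12.05
position: [0.455, -0.0539, 0.1054]
time: 12.47
position: [0.455, -0.0539, 0.1054]
time: 12.88
position: [0.455, -0.0539, 0.1054]
time: 13.3
position: [0.455, -0.0539, 0.1054]
time: 13.72
position: [0.455, -0.0539, 0.1054]
time: 14.13
position: [0.455, -0.0539, 0.1053]
the job is handed in; nothing more can be done
None
```

I pressed the wide key fully down (20 N at the bottom of its travel) and let it up, then held the closed fingertips about 4 cm above the rim of the white open pot for over 3 s and handed in there; the hand-in returned no verdict.

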